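Tidy the luthier's bench: each tool back in its own recess

ROBOT

A 6-joint arm with a two-finger parallel gripper is mounted at the origin on the work surface. World frame = base frame: x ahead of the robot, y to its left, z up, the work surface at z = 0. Lengths are in mm, angles in rad, forces in N, time in s.
With the tool pointing down it reaches from about 275 to 1000 mm from the base axis. Payload 8.4 kg.
Tool frame: the origin (TCP) lies midway between the tips of the shut fingers; the grasp point (between the pads) lies 19 mm behind it; z points along the fingers, y is the line along which they close (so a half turn about z gives the same grasp; the last joint's range is limited). The gripper opens to 85 mm and grips with 20 to 120 N. Pads are 22 mm wide; open, the fingers measure 114 mm over their backs; the gripper's body (76 mm by 85 mm) begins 54 mm behind the grasp point. The pads swing forward as they close: fully open they stand 13 mm farther back than shut.
Start: joints at [-1.326, 0.353, 1.633, -0, 1.155, -0.002], TCP at [152.687, -606.065, 197.681] pointing down, gripper open.
Joint ranges: [-2.63, 2.63], [-0.92, 2.1], [0.06, 2.66], [-1.3, 4.44], [0, 2.69], [-3.02, 3.02]. Speed limits (rad/s): [2.22, 2.22, 2.79, 3.14, 3.14, 3.14].

INTERFACE

Orientations are given as [roll, pitch, yaw] about the fixed x, y, z axes, in that order (R = Rz(yaw) Ry(pitch) Rx(roll)).
In Python, from rig import r gives the robot as it stands.
- The arm moves only by the shell command python3 -m inch 'ROWS' [OPENING] [FORCE]. ROWS is JSON, a list that holds one entry, the list of rows, each a list of 6 numbers: the shift along the tool's x, y, z scaled (see below), then the turn, a rotation vector about the tool's x, y, z scaled (see below). In form: [[[tx, ty, tz, wx, wy, wz], ...]]. A call has 1 to 8 rows; each row is the pose to reach, as a shift and turn from the pose commanded when the call began, along the tool's axes at that moment, turning the shorter way round; what a row does not reach only later rows make up. The controller multiplies each number of a shift by 20 cm and each number of a turn by pi rad. A row lasts 1/12 s, in which the tool goes at most 41.7 mm and 7.16 degrees, less where a joint would pass 70% of its speed; a pose out of reach is approached as far as the arm can. A call with a number of a shift or a turn outside -1 to 1 is refused whole. A call with a gripper value outside its range is refused whole. OPENING is the gripper's target within -1 to 1 (fully open at 1, half-way at 0, shut at -1), set as the call begins (- or left out, the last holds). The fingers move at their own pace and stop on an object; FORCE is the grip in N (left out, the last holds). Time passes only in rows, so rows that repeat a pose let the fingers close. It gives the time, the measured TCP pose, the force, the opening and the grip force at its end, in the units of the state.
- r.sense(): the state, without advancing time (a new reading comes with each control period).
- r.grab_frame(name): name is "side" or "top" or "wrist"; returns the picture (420x560x3 uint8, red, green, blue); there is no depth.
- r.camera_info(name): a dict with "K" (3x3 intrinsics, pixels), "rvec" (rotation vector, rad) and "tvec" (3), from world to camera coordinates, as OpenCV has them; the wrist camera has in their place "mount" (4x4, takes a point from camera to tool coordinates, whose origin is the TCP and whose axes are the flange's). Camera axes: x right, y down, z forward; pixel columns grow to the right and rows downward; lengths in mm; the calibration is good to about 2 mm. A picture is of the moment at which its call begins: read the wrist's pose just before it. camera_info takes no time and is no camera call.
- r.sign_off(): hands the job in; it is judged then, once.
The state is a dict: "clock": time; "qpos": joint angles; "qvel": joint speeds; "joint_efforts": joint torques, N m; "eef_pos": TCP position; "tcp_rot": TCP orientation; "contact_force": force on the tool from outside, world axes, zero at the start; "wrist_torque": the same for the moment, N m; "opening": opening from 0.0 (shut) to 1.0 (fully open); "grasp_force": force on a finger pad.
Only numpy, scipy, OpenCV 4.12 (cv2) and the standard library are available. Lean on these libraries where they do the work, as an engineer would, in place of code of your own. Each camera call takes 0.05 s, during which the arm holds its last target. There are 200 camera calls.

TASK

Put the brass thumb plane, the cork sanding block, the red-lidded tin and the small square plywood clamping block away, each into the blue-floored recess cut to its shape, so that it lies flat on the recess floor, upright as it is now, and let go. Set them down gently rather than dropping them, and leave the glue bottle and the amber jar standing where they are.

Things in the scene. Friction and masses are not known exactly. Their poses are not given: they have to be found in the camera images.
- plane: Small brass thumb plane, lying on its sole, 0.19 to 0.34 kg. Sole 100 mm (x) by 28 mm (y), 14 mm thick; the middle 60 mm of its length (x from -30 to +30) rises 34 mm with flat parallel sides 28 mm apart, to be gripped across y; a dark wood wedge and a steel blade and knob stick up to 47 mm. Origin: centre of the underside; x along the length, z up.
- cork: Cork sanding block with a thin black sole, 76 mm (x) by 46 mm (y), 36 mm tall, 0.07 to 0.12 kg. Origin: centre of the underside; x along the length, z up.
- tin: Round steel tin with a red lid, 52 mm in diameter, 36 mm tall, 0.10 to 0.19 kg. Origin: centre of the underside; z up.
- caul: Square clamping block of striped plywood with a strip of blue tape across its top, 46 by 46 mm, 36 mm tall, 0.05 to 0.10 kg. Origin: centre of the underside; x and y square to its sides, z up.
- tray_long: Fixed plywood rest, 138 (x) by 66 (y) mm and 10 mm thick, with a long narrow 116 (x) by 44 (y) mm routed recess in its middle: 6 mm deep, with a bright blue floor 4 mm above the bench. It takes the thumb plane, either way round, with 8 mm to spare on every side. Origin: centre of the underside, directly below the recess's centre; x along the length.
- tray_oblong: Fixed plywood rest, 114 (x) by 84 (y) mm and 10 mm thick, with a 92 (x) by 62 (y) mm rectangular routed recess in its middle: 6 mm deep, with a bright blue floor 4 mm above the bench. It takes the cork block, either way round, with 8 mm to spare on every side. Origin: centre of the underside, directly below the recess's centre; x along the length.
- tray_round: Fixed plywood rest, 92 by 92 mm and 10 mm thick, with a round 68 mm routed recess in its middle: 6 mm deep, with a bright blue floor 4 mm above the bench. It takes the tin with 8 mm to spare on every side. Origin: centre of the underside, directly below the recess's centre.
- tray_square: Fixed plywood rest, 86 by 86 mm and 10 mm thick, with a square 62 by 62 mm routed recess in its middle: 6 mm deep, with a bright blue floor 4 mm above the bench. It takes the clamping block, any quarter turn, with 8 mm to spare on every side. Origin: centre of the underside, directly below the recess's centre; x and y square to the recess.
- glue: Bystander: white glue bottle with an orange cap, standing loose, 36 mm in diameter, 58 mm tall. Leave it standing. Origin: centre of the underside.
- jar: Bystander: amber glass jar with a dark lid, standing loose, 44 mm in diameter, 52 mm tall. Leave it standing. Origin: centre of the underside.
Not all that is in view belongs to the job. Leave any pink look-alike of the tray_square alone.

How it is judged (in metres and radians):
At the end, for the whole second after the job is handed in: Each of the four lies in its own recess: centre within 14 mm of the recess's centre seen from above, underside on the recess floor (2 to 6.5 mm above the rest's underside), tilted less than 0.06 rad and at rest (horizontal distance between plane and tray_long below 0.014 m and z of plane in the frame of tray_long between 0.002 and 0.0065 m and angle between each of plane, cork, tin, caul's own z axis and vertical below 0.06 rad and linear speed of each of plane, cork, tin, caul below 0.02 m/s and angular speed of each of plane, cork, tin, caul below 0.2 rad/s and horizontal distance between cork and tray_oblong below 0.014 m and z of cork in the frame of tray_oblong between 0.002 and 0.0065 m and horizontal distance between tin and tray_round below 0.014 m and z of tin in the frame of tray_round between 0.002 and 0.0065 m and horizontal distance between caul and tray_square below 0.014 m and z of caul in the frame of tray_square between 0.002 and 0.0065 m); the robot touches nothing.
It fails at once if one of the four things is dropped from more than about 3 cm ((linear speed of plane above 0.8 m/s and contact force between the fingers and plane below 0.01 N) or (linear speed of cork above 0.8 m/s and contact force between the fingers and cork below 0.01 N) or (linear speed of tin above 0.8 m/s and contact force between the fingers and tin below 0.01 N) or (linear speed of caul above 0.8 m/s and contact force between the fingers and caul below 0.01 N)).
It fails at once if the glue bottle is shoved more than 3 cm or knocked over (distance of glue from where it was at the start of the episode above 0.03 m or angle between glue's own z axis and vertical above 0.5 rad).
It fails at once if the amber jar is shoved more than 3 cm or knocked over (distance of jar from where it was at the start of the episode above 0.03 m or angle between jar's own z axis and vertical above 0.5 rad).
It also fails if it takes over 112 s, if anything falls off the work surface, if the arm or the gripper's body presses on something with over 40 N, if the wrist force passes 120 N, or if a joint passes its speed limit or range.

## Working session

There is one attempt and no reset: what is moved stays moved. The work goes in short steps, Python scripts to look and compute and a shell command to move; the robot and the scene stay as the last step left them, time stands still between calls to the robot, and variables do not carry over. Pictures are saved under pics/ and viewed, at most 14 in all, crops included, and the job is handed in when it is done.

```bash
ls; mkdir -p pics
python3 - <<'E'
from rig import r
import cv2
print(r.sense())
for n in("top","side"):
    cv2.imwrite(f"pics/{n}0.png",cv2.cvtColor(r.grab_frame(n),cv2.COLOR_RGB2BGR)); print(r.camera_info(n))
print(r.camera_info("wrist"))
E
```

```text
pics
{'clock': 0.0, 'qpos': array([-1.32641985e+00,  3.53632760e-01,  1.63416230e+00, -2.47417089e-05,
        1.15519396e+00, -2.39920784e-03]), 'qvel': array([ 0.00043619, -0.00054967,  0.00010412,  0.00203578, -0.0017874 ,
        0.00061551]), 'joint_efforts': array([-2.75895827e-04, -6.05259776e+01, -3.42065549e+01,  2.05652566e-05,
        9.35460470e-03, -2.55649871e-05]), 'eef_pos': array([ 152.53644987, -605.54671475,  196.95927496]), 'tcp_rot': array([-3.14019624e+00,  1.92713251e-05,  2.46785706e-01]), 'contact_force': array([-0.51330162, -0.47065913,  0.7927615 ]), 'wrist_torque': array([ 0.00288649,  0.01116545, -0.00912662]), 'grasp_force': 0.0, 'opening': 1.001819513388428}
{'K': array([[467.65163116,   0.        , 274.20339798],
       [  0.        , 467.65163116, 203.9920454 ],
       [  0.        ,   0.        ,   1.        ]]), 'rvec': array([ 2.13364642, -2.16455417,  0.11705359]), 'tvec': array([  25.36190359,  581.38274471, 1250.53664476])}
{'K': array([[387.1270125 ,   0.        , 286.82464693],
       [  0.        , 387.1270125 , 206.73221143],
       [  0.        ,   0.        ,   1.        ]]), 'rvec': array([ 2.24699293, -0.46972592,  0.21851177]), 'tvec': array([-503.96973631,  186.22571831,  858.68493316])}
{'K': array([[377.12101238,   0.        , 274.39900231],
       [  0.        , 377.12101238, 209.93733457],
       [  0.        ,   0.        ,   1.        ]]), 'mount': array([[ 3.45529708e-04, -9.44569336e-01, -3.28311818e-01,
         8.55919463e+01],
       [ 9.99999940e-01,  3.13682062e-04,  1.49964841e-04,
        -8.73526505e-02],
       [-3.86666619e-05, -3.28311850e-01,  9.44569387e-01,
        -1.75125648e+02],
       [ 0.00000000e+00,  0.00000000e+00,  0.00000000e+00,
         1.00000000e+00]])}
```

View pics/top0.png

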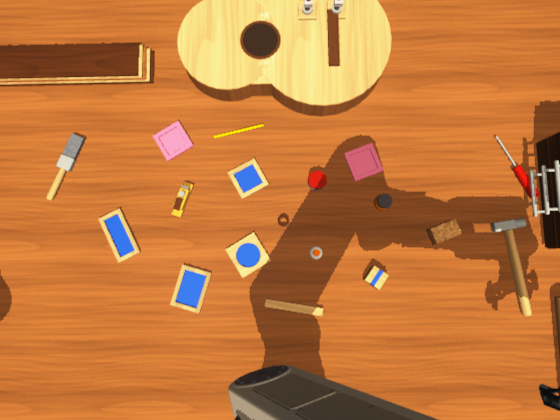

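View pics/side0.png

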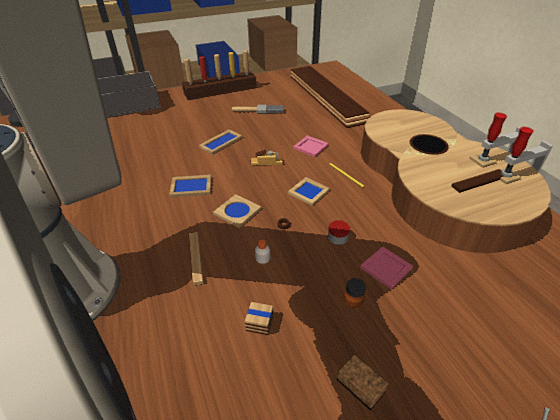

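Top view: plane (182,199), tin (317,179), cork (445,231), caul (376,276), glue (316,253), jar (384,201). The trays are long (119,235), oblong (191,288), round (248,255) and square (248,178). Candidates for tray_square are (248,178), blue-floored, and the pinks at (173,140) and (364,161). The blue one fits, because the task says blue floor and the pinks are look-alikes. I'll confirm it in the enlarged crop and measure.

```bash
cat > h.py <<'E'
import numpy as np,cv2
from rig import r
from scipy.spatial.transform import Rotation as Ro
def cam(n):
    c=r.camera_info(n)
    if n=="wrist":
        s=r.sense(); T=np.eye(4); T[:3,:3]=Ro.from_euler("xyz",s["tcp_rot"]).as_matrix(); T[:3,3]=s["eef_pos"]
        M=T@c["mount"]; return c["K"],M[:3,:3],M[:3,3]
    R=cv2.Rodrigues(c["rvec"])[0]; return c["K"],R.T,-R.T@c["tvec"]
def ray(C,px,z):
    K,R,o=C; px=np.atleast_2d(px).astype(float)
    d=np.c_[px,np.ones(len(px))]@np.linalg.inv(K).T@R.T
    return (o+d*((z-o[2])/d[:,2])[:,None])[:,:2]
def grab(n,f=None):
    C=cam(n); im=cv2.cvtColor(r.grab_frame(n),cv2.COLOR_RGB2BGR)
    if f: cv2.imwrite(f"pics/{f}.png",im)
    return C,im
def rect(C,cnt,z):
    p=ray(C,cnt.reshape(-1,2),z).astype(np.float32)
    return rbox(p)
def rbox(p):
    (cx,cy),(w,h),a=cv2.minAreaRect(np.float32(p))
    if w<h: w,h,a=h,w,a+90
    a=(a+90)%180-90
    return np.round([cx,cy,w,h,a],1)   # long-axis world angle deg
def blobs(mask,amin=30):
    cs,_=cv2.findContours(mask.astype(np.uint8),cv2.RETR_EXTERNAL,cv2.CHAIN_APPROX_NONE)
    return [c for c in cs if cv2.contourArea(c)>amin]
def tool(dxyz,yaw):
    """world shift (mm) & target yaw deg (of tool x) -> row from current measured pose"""
    s=r.sense(); R=Ro.from_euler("xyz",s["tcp_rot"])
    R2=Ro.from_euler("xyz",[np.pi,0,np.deg2rad(yaw)])
    return np.round(np.r_[R.inv().apply(np.array(dxyz)-s["eef_pos"])/200,(R.inv()*R2).as_rotvec()/np.pi],3)
E
python3 - <<'E'
from h import *
C=cam("top"); im=cv2.imread("pics/top0.png"); hsv=cv2.cvtColor(im,cv2.COLOR_BGR2HSV)
H,S,V=cv2.split(hsv)
cv2.imwrite("pics/crop1.png",cv2.resize(im[100:330,90:480],None,fx=2,fy=2,interpolation=cv2.INTER_CUBIC))
for c in blobs((H>100)&(H<130)&(S>140)&(V>80),20): print("blue",c.reshape(-1,2).mean(0).round(),rect(C,c,4))
for c in blobs(((H<5)|(H>174))&(S>200)&(V>60)&(np.indices(H.shape)[1]<450),40): print("red",c.reshape(-1,2).mean(0).round(),rect(C,c,36))
for c in blobs((S<60)&(V>60)&(np.indices(H.shape)[0]<300)&(np.indices(H.shape)[0]>120)): print("grey",c.reshape(-1,2).mean(0).round(),rect(C,c,40))
for n,p,z in [("plane",(182,199),25),("cork",(445,231),36),("caul",(376,276),36),("glue",(316,253),58),("jar",(384,201),52)]: print(n,ray(C,p,z).round())
for p in [(182,199),(445,231),(376,276)]: print(hsv[p[1]-1:p[1]+2,p[0]-8:p[0]+9:4].tolist())
E
```

```text
blue [190. 289.] [353.8 252.8  88.5  58.6 -16.9]
blue [376. 278.] [ 377.6 -261.3   45.2    8.3  -35.7]
blue [248. 255.] [443.7  92.5  61.5  61.   89.2]
blue [119. 235.] [505.1 456.7 111.6  40.1  26.2]
blue [248. 178.] [661.7  91.9  58.6  58.2 -62.6]
red [317. 179.] [ 648.3 -101.    47.8   47.    -1.3]
grey [507. 225.] [ 515.3 -615.5   92.4   23.1  -79.6]
grey [384. 201.] [ 586.2 -285.    30.6   30.    -2.4]
grey [546. 187.] [ 616.  -721.8  156.5   78.7   -4.6]
grey [506. 151.] [ 719.  -623.5   92.2    5.    28.9]
grey [ 70. 152.] [737.  585.9 100.5  42.7 -24.4]
plane [[601. 274.]]
cork [[ 501. -446.]]
caul [[ 382. -254.]]
glue [[446. -93.]]
jar [[ 583. -281.]]
[[[13, 186, 213], [12, 188, 122], [18, 196, 191], [17, 198, 167], [13, 188, 218]], [[14, 190, 215], [11, 192, 130], [17, 199, 163], [17, 198, 152], [13, 188, 213]], [[14, 192, 202], [11, 191, 132], [19, 194, 172], [17, 196, 152], [13, 188, 216]]]
[[[14, 166, 166], [15, 166, 167], [14, 167, 162], [15, 166, 184], [15, 166, 189]], [[14, 166, 158], [15, 167, 177], [15, 167, 168], [15, 165, 189], [15, 166, 190]], [[14, 169, 161], [15, 166, 186], [15, 166, 171], [15, 168, 182], [15, 168, 179]]]
[[[21, 129, 241], [23, 121, 250], [109, 168, 235], [112, 132, 232], [22, 126, 249]], [[24, 111, 250], [23, 120, 250], [109, 194, 239], [124, 35, 212], [22, 124, 250]], [[24, 111, 250], [24, 118, 250], [109, 195, 239], [22, 77, 241], [23, 118, 250]]]
```

View pics/crop1.png

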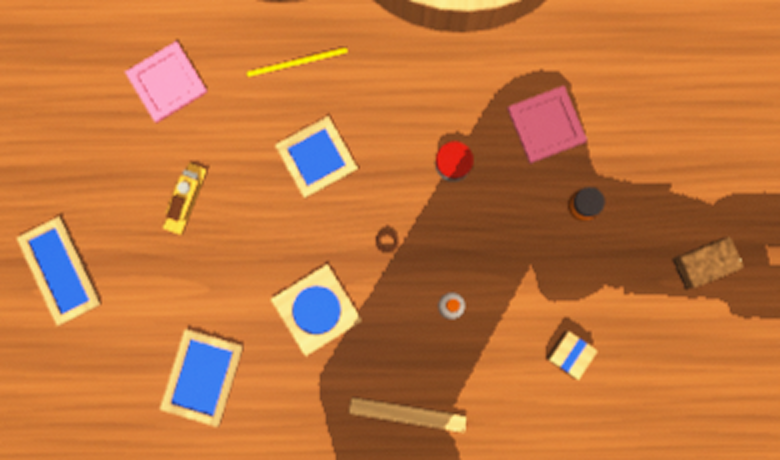

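The crop confirms tray_square at (248,178): pale plywood with a blue floor, while both others are pink all over. I'll go to the caul first.

```bash
python3 -m inch '[[[0.765,-0.71,0.12,0,0,-0.223],[0.765,-0.71,0.12,0,0,-0.223],[0.765,-0.71,0.12,0,0,-0.223],[0.765,-0.71,0.12,0,0,-0.223],[0.765,-0.71,0.12,0,0,-0.223],[0.765,-0.71,0.12,0,0,-0.223],[0.765,-0.71,0.12,0,0,-0.223],[0.765,-0.71,0.12,0,0,-0.223]]]' 1 60
python3 - <<'E'
from h import *
im=cv2.imread("pics/top0.png"); H,S,V=cv2.split(cv2.cvtColor(im,cv2.COLOR_BGR2HSV)); C=cam("top")
for c in blobs((H>100)&(H<130)&(S>140)&(V>80),20)[1:2]: print(rect(C,c,36))
print(tool([381,-256,150],54.3))
E
```

```text
clock: 0.77
eef_pos: [266.6, -431.1, 173.8]
tcp_rot: [3.141, 0.0, 0.946]
contact_force: [-0.3, -1.2, -0.1]
opening: 1.003
grasp_force: 0.0
[ 378.7 -255.    44.1    8.1  -35.7]
[ 1.045e+00 -4.800e-02  1.190e-01  0.000e+00  0.000e+00 -1.000e-03]
```

```bash
python3 -m inch '[[[1,-0.04,0.12,0,0,0],[1,-0.04,0.12,0,0,0],[1,-0.04,0.12,0,0,0],[1,-0.04,0.12,0,0,0],[1,-0.04,0.12,0,0,0],[1,-0.04,0.12,0,0,0],[1,-0.04,0.12,0,0,0]]]'
python3 - <<'E'
from h import *
C,im=grab("wrist","w1"); H,S,V=cv2.split(cv2.cvtColor(im,cv2.COLOR_BGR2HSV))
for c in blobs((H>100)&(H<130)&(S>140)&(V>80),100): print(c.reshape(-1,2).mean(0).round(),rect(C,c,36))
E
```

```text
clock: 1.35
eef_pos: [377.3, -263.9, 149.6]
tcp_rot: [3.142, 0.0, 0.947]
contact_force: [-0.5, -0.8, -0.6]
opening: 0.999
grasp_force: 0.0
[268. 181.] [ 379.1 -254.3   45.3   10.6  -35.7]
```

View pics/w1.png

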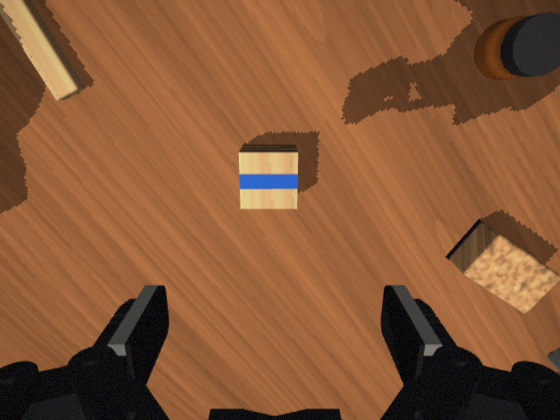

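The caul is in view at (268,181), square to the fingers, and both cameras agree on its position. I'll descend and grip it.

```bash
python3 -m inch '[[[0.043,-0.02,0.2,0,0,0],[0.043,-0.02,0.4,0,0,0],[0.043,-0.02,0.55,0,0,0],[0.043,-0.02,0.66,0,0,0],[0.043,-0.02,0.71,0,0,0],[0.043,-0.02,0.723,0,0,0],[0.043,-0.02,0.723,0,0,0],[0.043,-0.02,0.723,0,0,0]]]' 1 60
python3 -m inch '[[[0,0,0,0,0,0],[0,0,0,0,0,0],[0,0,0,0,0,0],[0,0,0,0,0,0],[0,0,0,0,0,0],[0,0,0,0,0,0],[0,0,0,0,0,0],[0,0,0,0,0,0]]]' -1 60
```

```text
clock: 2.07
eef_pos: [379.0, -255.9, 6.1]
tcp_rot: [3.14, 0.0, 0.946]
contact_force: [-0.5, 1.2, 0.2]
opening: 0.996
grasp_force: 0.0
clock: 2.73
eef_pos: [378.4, -254.6, 5.1]
tcp_rot: [-3.142, 0.0, 0.947]
contact_force: [0.2, -0.3, -0.3]
opening: 0.003
grasp_force: 0.0
```

The fingers shut on nothing, so I'll look before doing anything else.

Run:
```python
from h import *
C,im=grab("wrist","w2"); print(r.sense()["opening"])
C,im=grab("side"); cv2.imwrite("pics/s2.png",im[220:420,150:430])
```

```text
-0.00401860860791661
```

View pics/w2.png

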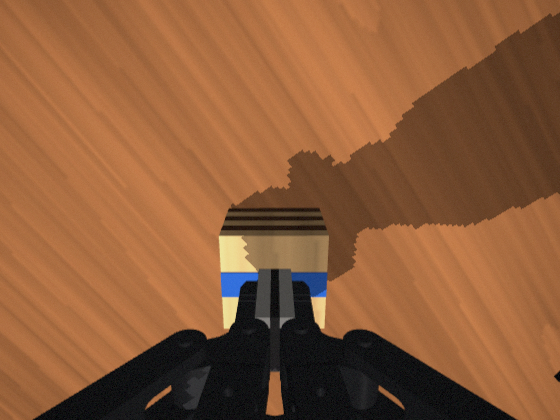

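View pics/s2.png

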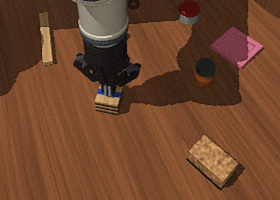

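The caul hasn't moved (tape at row 285, as predicted), and the shut fingertips sit above its top. So the tips are higher than the reported TCP of z=5. I'll check against the side view by projecting the tool axis into it.

Run:
```python
from h import *
C,im=grab("side"); K,R,o=C; s=r.sense()
big=cv2.resize(im[240:360,200:320],None,fx=5,fy=5,interpolation=cv2.INTER_CUBIC)
for z in (5,20,36,50,70,90):
    p=R.T@(np.r_[s["eef_pos"][:2],z]-o); p=K@p; p=p[:2]/p[2]; print(z,p.round(1))
    q=tuple(int(v) for v in ((p-[200,240])*5)); cv2.circle(big,q,3,(0,255,0),-1); cv2.putText(big,str(z),(q[0]+60,q[1]),0,.5,(0,255,0),1)
cv2.imwrite("pics/s3.png",big)
```

```text
5 [260. 322.]
20 [259.7 317.8]
36 [259.3 313.3]
50 [259.  309.2]
70 [258.6 303.2]
90 [258.1 297. ]
```

View pics/s3.png

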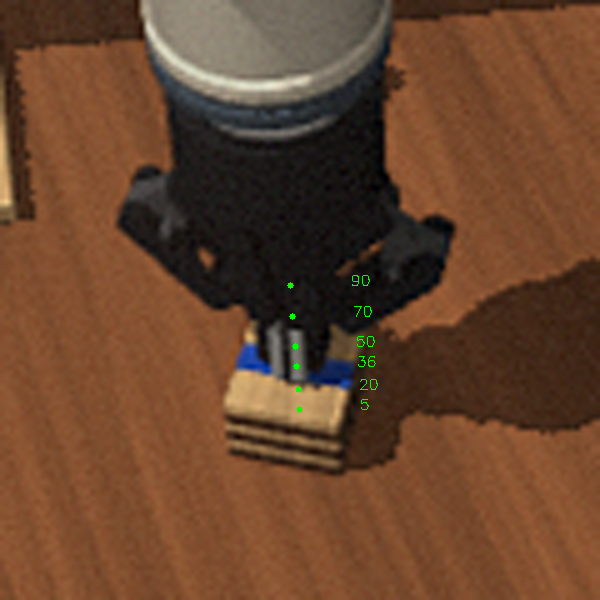

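Both views put the shut tips just above the caul's top (z about 37–39), some 33 mm short of the reported TCP. The tool data is off, so I'll treat tip z as reported z plus about 33. Reopen and go lower, checking the force.

```bash
python3 -m inch '[[[0,0,0,0,0,0],[0,0,0,0,0,0],[0,0,0,0,0,0],[0,0,0,0,0,0],[0,0,0,0,0,0],[0,0,0,0,0,0],[0,0,0.04,0,0,0],[0,0,0.08,0,0,0]]]' 1 60
python3 -m inch '[[[0,0,0.02,0,0,0],[0,0,0.04,0,0,0],[0,0,0.06,0,0,0],[0,0,0.075,0,0,0],[0,0,0.075,0,0,0],[0,0,0.075,0,0,0]]]' 1 60
```

```text
clock: 3.55
eef_pos: [378.8, -254.9, -11.2]
tcp_rot: [3.14, -0.0, 0.947]
contact_force: [-0.1, 1.5, -1.1]
opening: 1.0
grasp_force: 0.0
clock: 4.05
eef_pos: [378.3, -254.5, -26.1]
tcp_rot: [-3.141, -0.0, 0.947]
contact_force: [0.1, 0.3, 0.3]
opening: 1.0
grasp_force: 0.0
```

No contact, which agrees with the images. Closing.

```bash
python3 -m inch '[[[0,0,0,0,0,0],[0,0,0,0,0,0],[0,0,0,0,0,0],[0,0,0,0,0,0],[0,0,0,0,0,0],[0,0,0,0,0,0]]]' -1 60
python3 - <<'E'
from h import *
C,im=grab("wrist","w4")
E
```

```text
clock: 4.55
eef_pos: [378.6, -254.8, -25.5]
tcp_rot: [3.141, -0.0, 0.947]
contact_force: [-0.4, 0.7, 4.6]
opening: 0.532
grasp_force: 61.7
```

View pics/w4.png

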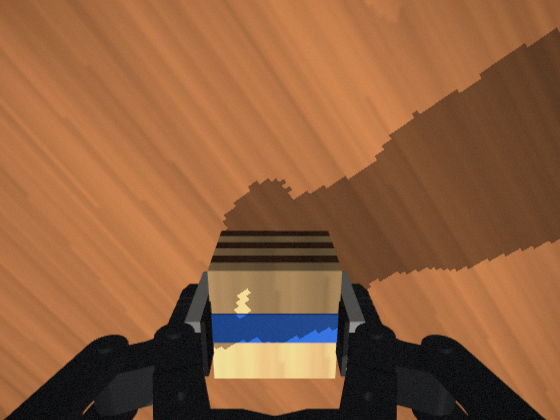

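Gripped: opening 0.53 is about 45 mm, force 61.7 N, and the picture shows the pads either side of the block. Lifting and carrying to the square tray.

```bash
python3 -m inch '[[[0,0,-0.2,0,0,0],[0,0,-0.43,0,0,0],[0.2,0.01,-0.45,0,0,0],[1,0.06,-0.45,0,0,0],[1,0.06,-0.45,0,0,0],[1,0.06,-0.45,0,0,0],[1,0.06,-0.45,0,0,0],[1,0.06,-0.45,0,0,0]]]'
python3 -m inch '[[[1,0.06,0,0,0,0],[1,0.06,0,0,0,0],[1,0.06,0,0,0,0],[1,0.06,0,0,0,0],[1,0.06,0,0,0,0],[1,0.06,0,0,0,0],[1,0.06,0,0,0,0]]]'
python3 -c "
from h import *
print(tool([661.7,91.9,0],27.4))"
```

```text
clock: 5.27
eef_pos: [509.4, -95.3, 64.8]
tcp_rot: [3.138, -0.003, 0.95]
contact_force: [-0.1, 0.4, -0.3]
opening: 0.527
grasp_force: 61.8
clock: 5.85
eef_pos: [631.9, 57.4, 63.7]
tcp_rot: [-3.142, 0.0, 0.95]
contact_force: [-0.3, 0.4, -0.9]
opening: 0.528
grasp_force: 61.8
[ 0.227  0.021  0.319 -0.     0.     0.15 ]
```

```bash
python3 -m inch '[[[0.227,0.021,0.1,0,0,0.15],[0.227,0.021,0.1,0,0,0.15],[0.227,0.021,0.2,0,0,0.15],[0.227,0.021,0.2,0,0,0.15],[0.227,0.021,0.25,0,0,0.15],[0.227,0.021,0.3,0,0,0.15],[0.227,0.021,0.34,0,0,0.15],[0.227,0.021,0.34,0,0,0.15]]]'
python3 -c "
from h import *
print(tool([661.7,91.9,-21],27.4))"
```

```text
clock: 6.52
eef_pos: [659.7, 89.7, -6.0]
tcp_rot: [-3.141, 0.003, 0.478]
contact_force: [0.3, 0.5, -0.6]
opening: 0.528
grasp_force: 61.8
[ 0.014 -0.005  0.075 -0.     0.001 -0.   ]
```

```bash
python3 -m inch '[[[0,0,0.03,0,0,0],[0,0,0.05,0,0,0],[0,0,0.07,0,0,0],[0,0,0.08,0,0,0],[0,0,0.084,0,0,0],[0,0,0.084,0,0,0]]]'
python3 -m inch '[[[0,0,0,0,0,0],[0,0,0,0,0,0],[0,0,0,0,0,0],[0,0,0,0,0,0],[0,0,0,0,0,0],[0,0,-0.2,0,0,0],[0,0,-0.4,0,0,0],[0,0,-0.5,0,0,0]]]' 1 60
python3 -m inch '[[[-0.2,0.2,-0.1,0,0,0],[-0.2,0.2,-0.1,0,0,0],[-0.2,0.2,-0.1,0,0,0]]]'
python3 - <<'E'
from h import *
C,im=grab("wrist","w5"); H,S,V=cv2.split(cv2.cvtColor(im,cv2.COLOR_BGR2HSV))
for c in blobs((H>100)&(H<130)&(S>140)&(V>80),100): print(c.reshape(-1,2).mean(0).round(),"z40",rect(C,c,40),"z4",rect(C,c,4))
print(tool([648.3,-101,50],27))
E
```

```text
clock: 7.02
eef_pos: [661.3, 90.6, -20.8]
tcp_rot: [-3.142, 0.0, 0.476]
contact_force: [1.1, -0.2, -0.4]
opening: 0.526
grasp_force: 61.8
clock: 7.68
eef_pos: [663.2, 90.8, 83.4]
tcp_rot: [3.14, -0.004, 0.476]
contact_force: [0.7, 0.9, 0.9]
opening: 1.002
grasp_force: 0.0
clock: 7.93
eef_pos: [643.9, 33.6, 101.1]
tcp_rot: [3.14, -0.001, 0.474]
contact_force: [0.8, 0.0, -0.5]
opening: 0.998
grasp_force: 0.0
[ 86. 342.] z40 [488.2 113.5  31.6   9.4 -34. ] z4 [452.9 119.7  36.4  10.9 -34. ]
[206. 151.] z40 [662.1  91.   45.9  10.7 -62.8] z4 [653.3  93.7  52.9  12.4 -62.8]
[226. 124.] z40 [668.7  90.3  53.1  52.9 -61.9] z4 [661.   93.   61.2  60.9 -61.9]
[-0.291  0.615  0.25   0.    -0.     0.001]
```

View pics/w5.png

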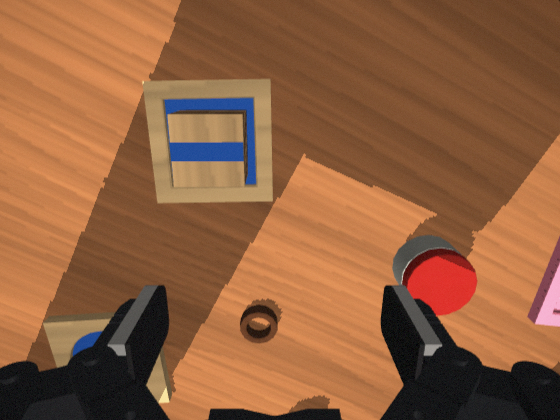

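The caul lies in its recess: block (206,151), centre within about 2 mm of the tray's. The tin is at (440,283). Now to the tin.

```bash
python3 -m inch '[[[-0.291,0.615,0.05,0,0,0],[-0.291,0.615,0.05,0,0,0],[-0.291,0.615,0.05,0,0,0],[-0.291,0.615,0.05,0,0,0],[-0.291,0.615,0.05,0,0,0],[-0.291,0.615,0.05,0,0,0]]]'
python3 - <<'E'
from h import *
C,im=grab("wrist","w6"); H,S,V=cv2.split(cv2.cvtColor(im,cv2.COLOR_BGR2HSV))
for c in blobs(((H<8)|(H>174))&(S>180)&(V>60),1500): print(c.reshape(-1,2).mean(0).round(),rect(C,c,36))
print(r.sense()["eef_pos"])
E
```

```text
clock: 8.48
eef_pos: [648.4, -99.1, 88.2]
tcp_rot: [-3.14, 0.001, 0.474]
contact_force: [1.1, 0.2, -0.1]
opening: 1.003
grasp_force: 0.0
[277. 216.] [ 650.7 -100.2   52.    49.9   27.2]
[648.50709787 -98.20602111  88.4833715 ]
```

```bash
python3 -m inch '[[[0.005,0.012,0.2,0,0,0],[0.005,0.012,0.35,0,0,0],[0.005,0.012,0.46,0,0,0],[0.005,0.012,0.53,0,0,0],[0.005,0.012,0.56,0,0,0],[0.005,0.012,0.568,0,0,0],[0.005,0.012,0.568,0,0,0],[0.005,0.012,0.568,0,0,0]]]' 1 60
python3 -m inch '[[[0,0,0,0,0,0],[0,0,0,0,0,0],[0,0,0,0,0,0],[0,0,0,0,0,0],[0,0,0,0,0,0],[0,0,0,0,0,0]]]' -1 60
python3 -m inch '[[[0,0,-0.1,0,0,0],[0,0,-0.25,0,0,0],[0,0,-0.43,0,0,0],[0,0,-0.43,0,0,0],[0,0,-0.43,0,0,0]]]'
python3 -c "
from h import *
print(tool([443.7,92.5,-21],27.4))"
```

```text
clock: 9.2
eef_pos: [651.9, -100.8, -22.9]
tcp_rot: [3.14, -0.002, 0.477]
contact_force: [0.6, -0.0, 0.0]
opening: 1.001
grasp_force: 0.0
clock: 9.7
eef_pos: [651.4, -101.2, -23.0]
tcp_rot: [3.141, -0.001, 0.476]
contact_force: [-2.1, -0.1, 7.6]
opening: 0.588
grasp_force: 61.7
clock: 10.12
eef_pos: [652.6, -101.4, 64.3]
tcp_rot: [3.139, -0.004, 0.476]
contact_force: [-0.2, 0.2, -1.5]
opening: 0.586
grasp_force: 62.6
[-4.860e-01 -1.342e+00  4.210e-01  1.000e-03 -1.000e-03 -1.000e-03]
```

```bash
python3 -m inch '[[[-0.3,-0.82,0,0,0,0],[-0.3,-0.82,0,0,0,0],[-0.3,-0.82,0,0,0,0],[-0.3,-0.82,0,0,0,0],[-0.3,-0.82,0,0,0,0],[-0.3,-0.82,0,0,0,0],[-0.3,-0.82,0,0,0,0]]]'
python3 -m inch '[[[-0.185,-0.52,0,0,0,0],[-0.185,-0.52,0,0,0,0],[-0.185,-0.52,0.05,0,0,0],[-0.185,-0.52,0.15,0,0,0],[-0.185,-0.52,0.25,0,0,0],[-0.185,-0.52,0.3,0,0,0],[-0.185,-0.52,0.32,0,0,0],[-0.185,-0.52,0.32,0,0,0]]]'
python3 - <<'E'
from h import *
print(tool([443.7,92.5,-18],27.4))
C,im=grab("wrist","w7")
E
```

```text
clock: 10.7
eef_pos: [522.0, 17.4, 61.1]
tcp_rot: [-3.142, 0.001, 0.477]
contact_force: [1.5, -0.3, -1.1]
opening: 0.588
grasp_force: 63.0
clock: 11.37
eef_pos: [441.9, 92.1, -3.2]
tcp_rot: [-3.141, 0.002, 0.475]
contact_force: [0.3, -0.7, -0.9]
opening: 0.586
grasp_force: 63.3
[ 0.009  0.002  0.074 -0.     0.001 -0.001]
```

View pics/w7.png

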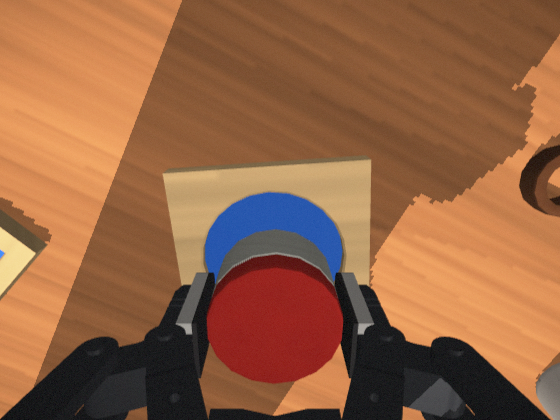

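Blue ring and tin are centred on the same column (274). Lower, release, then head for the plane.

```bash
python3 -m inch '[[[0.004,0,0.03,0,0,0],[0.004,0,0.05,0,0,0],[0.004,0,0.065,0,0,0],[0.004,0,0.072,0,0,0],[0.004,0,0.075,0,0,0],[0.004,0,0.075,0,0,0]]]'
python3 -m inch '[[[0,0,0,0,0,0],[0,0,0,0,0,0],[0,0,0,0,0,0],[0,0,0,0,0,0],[0,0,0,0,0,0],[0,0,-0.2,0,0,0],[0,0,-0.4,0,0,0],[0,0,-0.6,0,0,0]]]' 1 60
python3 -m inch '[[[0.95,-0.44,-0.05,0,0,0.263],[0.95,-0.44,-0.05,0,0,0.263],[0.95,-0.44,-0.05,0,0,0.263],[0.95,-0.44,-0.05,0,0,0.263],[0.95,-0.44,-0.05,0,0,0.263],[0.95,-0.44,-0.05,0,0,0.263],[0.95,-0.44,-0.05,0,0,0.263],[0.95,-0.44,-0.05,0,0,0.263]]]'
python3 - <<'E'
from h import *
C,im=grab("wrist","w8"); H,S,V=cv2.split(cv2.cvtColor(im,cv2.COLOR_BGR2HSV))
for c in blobs((H>17)&(H<30)&(S>150)&(V>60),150): print(c.reshape(-1,2).mean(0).round(),rect(C,c,14),rect(C,c,34))
C,im=grab("top"); H,S,V=cv2.split(cv2.cvtColor(im,cv2.COLOR_BGR2HSV))
for c in blobs(((H<5)|(H>174))&(S>200)&(V>60)&(np.indices(H.shape)[1]<300),40): print("red",c.reshape(-1,2).mean(0).round(),rect(C,c,40))
E
```

```text
clock: 11.92
eef_pos: [442.4, 93.1, -17.3]
tcp_rot: [-3.142, 0.0, 0.476]
contact_force: [-0.3, 0.1, -1.4]
opening: 0.587
grasp_force: 63.3
clock: 12.58
eef_pos: [441.3, 92.8, 103.4]
tcp_rot: [-3.141, 0.003, 0.476]
contact_force: [2.0, 0.3, -0.1]
opening: 0.995
grasp_force: 0.0
clock: 13.25
eef_pos: [570.9, 258.9, 112.2]
tcp_rot: [3.141, 0.0, -0.353]
contact_force: [-0.5, -0.1, 0.1]
opening: 1.004
grasp_force: 0.0
[234. 161.] [605.2 279.4  97.9  30.4 -20.7] [608.5 275.7  90.7  28.2 -20.7]
red [248. 256.] [440.4  91.2  46.2  43.1  89.2]
```

View pics/w8.png

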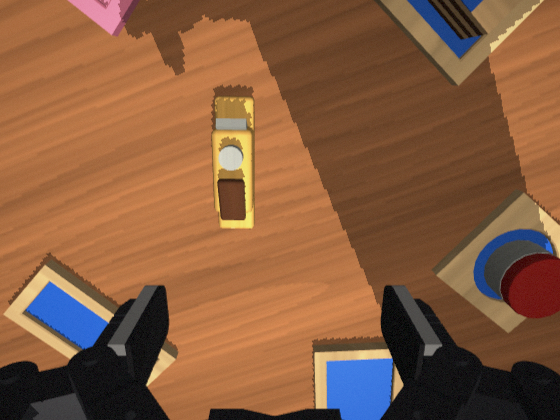

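The tin sits in the round recess. The plane at (234,161) is aligned with the tool, its raised top centred on the sole. Going down on it.

```bash
python3 -m inch '[[[0.13,-0.148,0.1,0,0,0.003],[0.13,-0.148,0.27,0,0,0.003],[0.13,-0.148,0.42,0,0,0.003],[0.13,-0.148,0.54,0,0,0.003],[0.13,-0.148,0.62,0,0,0.003],[0.13,-0.148,0.66,0,0,0.003],[0.13,-0.148,0.68,0,0,0.003],[0.13,-0.148,0.68,0,0,0.003]]]' 1 70
python3 -m inch '[[[0,0,0,0,0,0],[0,0,0,0,0,0],[0,0,0,0,0,0],[0,0,0,0,0,0],[0,0,0,0,0,0],[0,0,0,0,0,0],[0,0,0,0,0,0],[0,0,0,0,0,0]]]' -1 70
python3 - <<'E'
from h import *
C,im=grab("wrist","w9")
E
```

```text
clock: 14.02
eef_pos: [605.3, 276.9, -23.5]
tcp_rot: [3.141, 0.0, -0.359]
contact_force: [0.5, -0.5, 0.4]
opening: 1.003
grasp_force: 0.0
clock: 14.68
eef_pos: [606.3, 277.7, -22.3]
tcp_rot: [-3.14, -0.001, -0.359]
contact_force: [-0.5, 0.2, 6.5]
opening: 0.311
grasp_force: 71.0
```

View pics/w9.png

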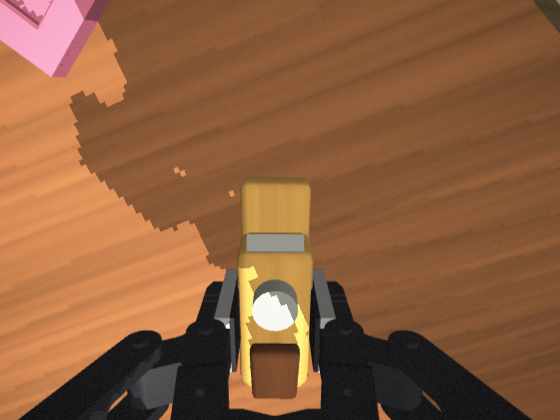

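The plane is held at 71 N, centred on the pads. Lifting and carrying it to the long tray.

```bash
python3 -m inch '[[[0,0,-0.1,0,0,0],[0,0,-0.25,0,0,0],[0,0,-0.43,0,0,0],[0,0,-0.43,0,0,0],[0,0,-0.43,0,0,0]]]'
python3 -m inch '[[[-0.79,-0.66,0,0,0,-0.26],[-0.79,-0.66,0,0,0,-0.26],[-0.79,-0.66,0,0,0,-0.26],[-0.79,-0.66,0,0,0,-0.26],[-0.79,-0.66,0,0,0,-0.26],[-0.79,-0.66,0,0,0,-0.26],[-0.79,-0.66,0,0,0,-0.26],[-0.79,-0.66,0,0,0,-0.26]]]'
python3 -m inch '[[[0,0,0.1,0,0,0],[0,0,0.2,0,0,0],[0,0,0.2,0,0,0],[0,0,0.2,0,0,0]]]'
python3 - <<'E'
from h import *
print(tool([505.1,456.7,-17.5],26.2))
C,im=grab("wrist","w10"); H,S,V=cv2.split(cv2.cvtColor(im,cv2.COLOR_BGR2HSV))
for c in blobs((H>100)&(H<130)&(S>140)&(V>80),300): print(c.reshape(-1,2).mean(0).round(),rect(C,c,4))
E
```

```text
clock: 15.15
eef_pos: [607.0, 277.9, 64.9]
tcp_rot: [-3.139, -0.003, -0.359]
contact_force: [-0.0, -0.6, -3.2]
opening: 0.31
grasp_force: 70.0
clock: 15.82
eef_pos: [502.2, 456.2, 60.5]
tcp_rot: [3.141, 0.003, 0.462]
contact_force: [-0.6, -0.9, -2.8]
opening: 0.315
grasp_force: 70.1
clock: 16.15
eef_pos: [502.9, 454.7, 20.8]
tcp_rot: [3.14, 0.004, 0.455]
contact_force: [0.3, 0.3, -1.9]
opening: 0.309
grasp_force: 69.9
[ 0.015 -0.004  0.191  0.     0.001 -0.001]
[270. 191.] [521.9 465.   75.5  43.7  26.1]
```

View pics/w10.png

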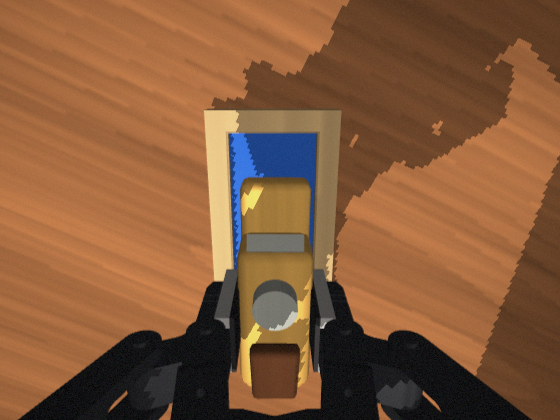

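Plane and recess line up, both centred near column 273. Lower, release and retreat.

```bash
python3 -m inch '[[[0.01,-0.003,0.06,0,0,0],[0.01,-0.003,0.11,0,0,0],[0.01,-0.003,0.15,0,0,0],[0.01,-0.003,0.175,0,0,0],[0.01,-0.003,0.186,0,0,0],[0.01,-0.003,0.191,0,0,0],[0.01,-0.003,0.191,0,0,0]]]'
python3 -m inch '[[[0,0,0,0,0,0],[0,0,0,0,0,0],[0,0,0,0,0,0],[0,0,0,0,0,0],[0,0,0,0,0,0],[0,0,-0.2,0,0,0],[0,0,-0.4,0,0,0],[0,0,-0.6,0,0,0]]]' 1 60
python3 -m inch '[[[-0.4,0.9,0,0,0,0],[-0.4,0.9,0,0,0,0],[-0.4,0.9,0,0,0,0],[-0.4,0.9,0,0,0,0],[-0.4,0.9,0,0,0,0],[-0.4,0.9,0,0,0,0]]]'
python3 - <<'E'
from h import *
C,im=grab("top"); im=cv2.imread("pics/top0.png"); C=cam("top")
sub=im[210:255,420:470]; print(r.sense()["eef_pos"],r.sense()["tcp_rot"])
Lab=cv2.cvtColor(im,cv2.COLOR_BGR2HSV); H,S,V=cv2.split(Lab)
I=np.indices(H.shape); m=(S<178)&(V>70)&(I[0]>210)&(I[0]<255)&(I[1]>420)&(I[1]<468)
m=cv2.morphologyEx(m.astype(np.uint8),cv2.MORPH_OPEN,np.ones((3,3)))
for c in blobs(m,60): print(c.reshape(-1,2).mean(0).round(),rect(C,c,36))
E
```

```text
clock: 16.78
eef_pos: [505.6, 457.8, -15.7]
tcp_rot: [3.142, 0.0, 0.457]
contact_force: [-0.3, 0.3, -2.2]
opening: 0.311
grasp_force: 70.1
clock: 17.45
eef_pos: [505.1, 457.3, 105.3]
tcp_rot: [3.141, 0.002, 0.457]
contact_force: [1.0, 1.0, 0.2]
opening: 0.998
grasp_force: 0.0
clock: 17.95
eef_pos: [512.6, 255.8, 104.6]
tcp_rot: [3.14, 0.002, 0.455]
contact_force: [0.3, -0.4, -0.2]
opening: 0.997
grasp_force: 0.0
[513.29269773 258.36781077 104.82669263] [3.14131654e+00 2.71301901e-04 4.53976987e-01]
[444. 231.] [ 500.3 -444.2   82.9   47.7  -67.8]
```

Plane released and retreating. Next is the cork, at about (500,-444) with its long axis near 112°.

```bash
python3 -m inch '[[[-0.46,0.9,0,0,0,0],[-0.46,0.9,0,0,0,0],[-0.46,0.9,0,0,0,0],[-0.46,0.9,0,0,0,0],[-0.46,0.9,0,0,0,0]]]'
python3 -m inch '[[[-0.46,0.9,0,0,0,-0.3],[-0.46,0.9,0,0,0,-0.3],[-0.46,0.9,0,0,0,-0.3],[-0.46,0.9,0,0,0,-0.3],[-0.46,0.9,0,0,0,-0.3],[-0.46,0.9,0,0,0,-0.3],[-0.46,0.9,0,0,0,-0.3],[-0.46,0.9,0,0,0,-0.3]]]'
python3 - <<'E'
from h import *
C,im=grab("top"); H,S,V=cv2.split(cv2.cvtColor(im,cv2.COLOR_BGR2HSV))
cv2.imwrite("pics/t2.png",cv2.resize(im[130:330,80:300],None,fx=2.7,fy=2.7,interpolation=cv2.INTER_CUBIC))
print(tool([500,-444,95],112.2))
E
```

```text
clock: 18.42
eef_pos: [510.4, 57.7, 104.8]
tcp_rot: [3.141, -0.001, 0.458]
contact_force: [1.0, 0.2, 0.3]
opening: 1.003
grasp_force: 0.0
clock: 19.08
eef_pos: [508.0, -144.1, 104.7]
tcp_rot: [3.141, -0.0, 1.394]
contact_force: [-0.5, -0.3, -0.2]
opening: 1.0
grasp_force: 0.0
[-1.489  0.21   0.048  0.     0.    -0.177]
```

View pics/t2.png

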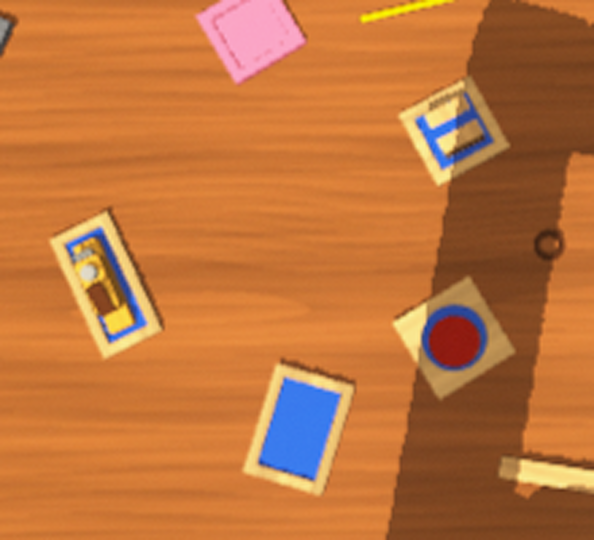

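The crop shows plane (105,285), tin (455,340) and caul (455,130) all inside their recesses, and the oblong tray is free. That was my last picture, so from here I'll go by numbers only.

```bash
python3 -m inch '[[[-0.75,0.1,0.02,0,0,0],[-0.75,0.1,0.02,0,0,0],[-0.75,0.1,0.02,0,0,0],[-0.75,0.1,0.02,0,0,0],[-0.75,0.1,0.02,0,0,0]]]'
python3 -m inch '[[[-0.8,0.11,0.02,0,0,-0.177],[-0.8,0.11,0.02,0,0,-0.177],[-0.8,0.11,0.02,0,0,-0.177],[-0.8,0.11,0.02,0,0,-0.177],[-0.8,0.11,0.02,0,0,-0.177],[-0.8,0.11,0.02,0,0,-0.177],[-0.8,0.11,0.02,0,0,-0.177]]]'
python3 - <<'E'
from h import *
C,im=grab("wrist","w11"); hsv=cv2.cvtColor(im,cv2.COLOR_BGR2HSV); H,S,V=cv2.split(hsv)
s=r.sense();print(s["eef_pos"],s["tcp_rot"])
K,R,o=C; p=K@(R.T@(np.r_[500,-444,36]-o)); p=(p[:2]/p[2]).astype(int); print(p)
# texture/colour difference: print coarse grid
for y in range(100,330,20): print(y,[tuple(int(v) for v in hsv[y,x]) for x in range(180,380,20)])
E
```

```text
clock: 19.55
eef_pos: [500.9, -298.7, 100.8]
tcp_rot: [3.139, 0.002, 1.384]
contact_force: [-0.1, 0.5, 0.5]
opening: 1.002
grasp_force: 0.0
clock: 20.13
eef_pos: [492.9, -454.7, 96.1]
tcp_rot: [3.142, -0.001, 1.941]
contact_force: [0.4, 0.5, -0.7]
opening: 1.002
grasp_force: 0.0
[ 492.94311479 -454.20531149   96.22002945] [-3.14155391e+00 -1.01598736e-03  1.94232398e+00]
[289 203]
100 [(13, 159, 159), (13, 158, 155), (12, 155, 165), (12, 160, 177), (12, 155, 178), (13, 158, 161), (12, 155, 160), (12, 158, 155), (12, 158, 153), (12, 164, 137)]
120 [(12, 157, 159), (13, 163, 153), (12, 157, 177), (12, 153, 168), (12, 164, 170), (13, 163, 175), (12, 158, 155), (12, 156, 150), (13, 163, 139), (12, 157, 164)]
140 [(12, 162, 161), (12, 159, 178), (13, 157, 166), (12, 153, 177), (12, 159, 170), (12, 156, 160), (13, 161, 157), (12, 156, 150), (12, 158, 144), (12, 157, 166)]
160 [(12, 160, 161), (13, 160, 167), (13, 157, 177), (12, 158, 173), (15, 136, 222), (17, 126, 226), (15, 133, 172), (15, 135, 216), (12, 151, 91), (12, 161, 165)]
180 [(12, 155, 161), (12, 156, 176), (12, 161, 162), (13,
[... 556 characters left out ...]
5, 135, 172), (12, 156, 103), (13, 163, 150)]
260 [(12, 157, 187), (13, 160, 174), (13, 157, 171), (12, 160, 175), (12, 159, 154), (13, 160, 145), (12, 158, 152), (12, 160, 97), (13, 164, 90), (12, 161, 98)]
280 [(13, 159, 175), (12, 158, 171), (13, 157, 167), (12, 155, 173), (12, 160, 159), (13, 158, 142), (12, 156, 172), (12, 162, 93), (13, 174, 91), (12, 150, 102)]
300 [(13, 158, 187), (13, 158, 177), (13, 159, 168), (12, 157, 153), (12, 158, 152), (12, 157, 166), (12, 160, 156), (12, 159, 162), (13, 161, 166), (12, 159, 164)]
320 [(13, 160, 174), (12, 161, 168), (13, 155, 169), (12, 158, 155), (13, 160, 132), (13, 160, 161), (12, 157, 151), (13, 153, 153), (13, 156, 163), (13, 158, 168)]
```

Cork separates cleanly by S<145, H≥14.

Run:
```python
from h import *
C=cam("wrist"); hsv=cv2.cvtColor(cv2.imread("pics/w11.png"),cv2.COLOR_BGR2HSV); H,S,V=cv2.split(hsv)
m=((S<146)&(H>=14)&(V>60)).astype(np.uint8); m[280:]=0
m=cv2.morphologyEx(cv2.morphologyEx(m,cv2.MORPH_CLOSE,np.ones((9,9))),cv2.MORPH_OPEN,np.ones((7,7)))
for c in blobs(m,800): print(c.reshape(-1,2).mean(0).round(),cv2.boundingRect(c),rect(C,c,36)); q=rect(C,c,36); print(tool([q[0],q[1],-25],112.2), tool([q[0],q[1],-25],q[4]+180))
```

```text
[289. 200.] (254, 144, 72, 115) [ 500.1 -443.7   78.6   45.2  -68.6]
[ 0.035  0.052  0.606 -0.    -0.    -0.005] [ 0.035  0.052  0.606 -0.    -0.    -0.001]
```

```bash
python3 -m inch '[[[0.03,0.052,0.1,0,0,0],[0.03,0.052,0.25,0,0,0],[0.03,0.052,0.4,0,0,0],[0.03,0.052,0.5,0,0,0],[0.03,0.052,0.57,0,0,0],[0.03,0.052,0.6,0,0,0],[0.03,0.052,0.606,0,0,0],[0.03,0.052,0.606,0,0,0]]]' 1 50
python3 -m inch '[[[0,0,0,0,0,0],[0,0,0,0,0,0],[0,0,0,0,0,0],[0,0,0,0,0,0],[0,0,0,0,0,0],[0,0,0,0,0,0],[0,0,0,0,0,0]]]' -1 50
python3 -m inch '[[[0,0,-0.1,0,0,0],[0,0,-0.25,0,0,0],[0,0,-0.5,0,0,0],[0,0,-0.5,0,0,0],[0,0,-0.5,0,0,0]]]'
python3 - <<'E'
from h import *
s=r.sense();print(s["qpos"][5]); print(tool([353.8,252.8,60],163.1))
C,im=grab("wrist"); H,S,V=cv2.split(cv2.cvtColor(im,cv2.COLOR_BGR2HSV))
m=((S<146)&(H>=14)&(V>60)).astype(np.uint8)
m=cv2.morphologyEx(cv2.morphologyEx(m,cv2.MORPH_CLOSE,np.ones((9,9))),cv2.MORPH_OPEN,np.ones((7,7)))
for c in blobs(m,800): print(cv2.boundingRect(c))
E
```

```text
clock: 20.85
eef_pos: [500.6, -446.2, -24.1]
tcp_rot: [3.141, 0.001, 1.945]
contact_force: [0.4, 0.1, 1.4]
opening: 1.002
grasp_force: 0.0
clock: 21.43
eef_pos: [500.6, -447.0, -23.4]
tcp_rot: [3.141, 0.002, 1.945]
contact_force: [-0.0, -0.2, 5.9]
opening: 0.531
grasp_force: 52.8
clock: 21.85
eef_pos: [502.0, -448.3, 79.5]
tcp_rot: [3.138, 0.006, 1.945]
contact_force: [-0.1, -0.3, -1.9]
opening: 0.531
grasp_force: 51.9
-1.105384410476438
[ 3.535e+00  5.910e-01  7.700e-02  0.000e+00  2.000e-03 -2.870e-01]
(0, 346, 66, 43)
(187, 202, 176, 207)
```

Cork held. Carrying it high to the oblong tray.

```bash
python3 -m inch '[[[0.88,0.147,0,0,0,0],[0.88,0.147,0,0,0,0],[0.88,0.147,0,0,0,0],[0.88,0.147,0,0,0,0],[0.88,0.147,0,0,0,0]]]'
python3 -m inch '[[[0.88,0.147,0,0,0,0],[0.88,0.147,0,0,0,0],[0.88,0.147,0,0,0,0],[0.88,0.147,0,0,0,0],[0.88,0.147,0,0,0,0]]]'
python3 -m inch '[[[0.88,0.147,0,0,0,-0.287],[0.88,0.147,0,0,0,-0.287],[0.88,0.147,0,0,0,-0.287],[0.88,0.147,0,0,0,-0.287],[0.88,0.147,0,0,0,-0.287],[0.88,0.147,0,0,0,-0.287],[0.88,0.147,0,0,0,-0.287],[0.88,0.147,0,0,0,-0.287]]]'
python3 - <<'E'
from h import *
print(tool([356.9,251.9,20],163.1))
E
```

```text
clock: 22.32
eef_pos: [458.5, -265.8, 72.7]
tcp_rot: [-3.137, -0.007, 1.946]
contact_force: [0.3, -1.1, -2.7]
opening: 0.524
grasp_force: 51.8
clock: 22.73
eef_pos: [421.9, -93.1, 73.5]
tcp_rot: [-3.137, -0.004, 1.946]
contact_force: [-1.0, -0.2, -1.2]
opening: 0.529
grasp_force: 51.8
clock: 23.4
eef_pos: [388.1, 77.5, 74.2]
tcp_rot: [-3.141, -0.002, 2.856]
contact_force: [0.3, -0.6, -1.6]
opening: 0.528
grasp_force: 51.8
[ 0.395  0.793  0.271 -0.    -0.001  0.003]
```

```bash
python3 -m inch '[[[0.395,0.793,0,0,0,0.003],[0.395,0.793,0,0,0,0.003],[0.395,0.793,0,0,0,0.003],[0.395,0.793,0.05,0,0,0.003],[0.395,0.793,0.15,0,0,0.003],[0.395,0.793,0.25,0,0,0.003],[0.395,0.793,0.25,0,0,0.003],[0.395,0.793,0.25,0,0,0.003]]]'
python3 - <<'E'
from h import *
print(tool([356.9,251.9,-18.5],163.1))
C,im=grab("wrist","w12"); H,S,V=cv2.split(cv2.cvtColor(im,cv2.COLOR_BGR2HSV))
m=(H>100)&(H<130)&(S>140)&(V>60)
for c in blobs(m,300): print(cv2.boundingRect(c),rect(C,c,4))
m=((S<146)&(H>=14)&(H<30)&(V>60)).astype(np.uint8)
E
```

```text
clock: 24.07
eef_pos: [357.9, 250.9, 23.8]
tcp_rot: [-3.138, -0.003, 2.838]
contact_force: [-0.2, 0.7, -1.4]
opening: 0.527
grasp_force: 51.8
[ 0.006  0.004  0.212 -0.001 -0.001 -0.003]
(217, 150, 119, 62) [327.2 261.8  61.8  33.5  72.7]
```

Wrist view puts the recess centre at (355,253), matching the top view. Lower, release and retreat.

```bash
python3 -m inch '[[[0.002,0.005,0.06,0,0,-0.002],[0.002,0.005,0.12,0,0,-0.002],[0.002,0.005,0.16,0,0,-0.002],[0.002,0.005,0.19,0,0,-0.002],[0.002,0.005,0.205,0,0,-0.002],[0.002,0.005,0.212,0,0,-0.002],[0.002,0.005,0.212,0,0,-0.002],[0.002,0.005,0.212,0,0,-0.002]]]'
python3 -m inch '[[[0,0,0,0,0,0],[0,0,0,0,0,0],[0,0,0,0,0,0],[0,0,0,0,0,0],[0,0,0,0,0,0],[0,0,-0.2,0,0,0],[0,0,-0.4,0,0,0],[0,0,-0.6,0,0,0]]]' 1 50
python3 -m inch '[[[-0.3,-0.2,-0.3,0,0,0],[-0.3,-0.2,-0.3,0,0,0],[-0.3,-0.2,-0.3,0,0,0],[-0.3,-0.2,-0.3,0,0,0]]]'
python3 - <<'E'
from h import *
C,im=grab("wrist","w13"); H,S,V=cv2.split(cv2.cvtColor(im,cv2.COLOR_BGR2HSV))
m=(H>100)&(H<130)&(S>140)&(V>60)
for c in blobs(m,200): print("blue",cv2.boundingRect(c),rect(C,c,4))
m=((S<146)&(H>=14)&(H<30)&(V>50)).astype(np.uint8)
m=cv2.morphologyEx(m,cv2.MORPH_OPEN,np.ones((5,5)))
for c in blobs(m,800): print("cork/ply",cv2.boundingRect(c),rect(C,c,40))
E
```

```text
clock: 24.78
eef_pos: [359.6, 253.2, -16.8]
tcp_rot: [3.141, 0.0, 2.844]
contact_force: [0.4, -0.9, -0.1]
opening: 0.53
grasp_force: 52.0
clock: 25.45
eef_pos: [358.4, 252.5, 103.6]
tcp_rot: [-3.139, -0.002, 2.844]
contact_force: [0.8, 0.7, 0.1]
opening: 1.002
grasp_force: 0.0
clock: 25.78
eef_pos: [407.4, 196.8, 165.1]
tcp_rot: [3.138, 0.004, 2.841]
contact_force: [-0.2, 1.1, -0.6]
opening: 1.002
grasp_force: 0.0
blue (218, 380, 70, 33) [662.3  92.3  57.8  57.3  28. ]
blue (151, 211, 67, 60) [441.2 101.9  66.1  45.9  26.5]
blue (522, 135, 38, 83) [486.1 430.6  79.8  32.7  -3.1]
blue (283, 41, 75, 111) [354.1 254.   90.2  61.1 -16.8]
cork/ply (201, 362, 105, 52) [602.9 113.6 107.8  64.8  73.5]
cork/ply (118, 178, 133, 123) [433.  107.5  87.9  84.4 -58.9]
cork/ply (500, 115, 60, 127) [471.9 399.4 110.5  46.5  -3.1]
cork/ply (0, 113, 85, 37) [310.2  34.4  70.3  20.8  80.3]
cork/ply (269, 24, 106, 143) [351.8 250.5 103.9  76.6 -17.2]
```

Run:
```python
from h import *
def hole(C,im,x,y,w,h):
    H,S,V=cv2.split(cv2.cvtColor(im,cv2.COLOR_BGR2HSV)); b=((H>100)&(H<130)&(S>140)&(V>60)).astype(np.uint8)
    k=np.zeros_like(b); k[y:y+h,x:x+w]=1; b&=k
    hull=np.zeros_like(b); cv2.fillConvexPoly(hull,cv2.convexHull(cv2.findNonZero(b)),1)
    m=cv2.morphologyEx(hull&(1-b),cv2.MORPH_OPEN,np.ones((5,5)))
    for c in blobs(m,100): print(rect(C,c,40))
C=cam("wrist"); im=cv2.imread("pics/w13.png"); hole(C,im,283,41,75,111)
C,im=grab("top")
for n,b in {"oblong":(170,262,42,52),"long":(98,205,42,60),"square":(226,156,44,46),"round":(228,235,42,42)}.items(): print(n); hole(C,im,*b)
H,S,V=cv2.split(cv2.cvtColor(im,cv2.COLOR_BGR2HSV))
s=r.sense(); print(s["qvel"].round(3),s["contact_force"])
```

```text
[352.5 252.   64.8  43.3 -17.5]
oblong
long
[501.4 446.7 101.   34.7  25.9]
square
[647.8  81.4  50.4  25.1 -67.4]
round
[441.8  91.2  51.6  45.8  89.2]
[ 0.02   0.02   0.02  -0.    -0.002  0.002] [ 0.2036206  -0.24047172 -0.4273897 ]
```

All four check out: the cork is about 2 mm off centre, and the plane's outline, taken at its sole height, lands on (~502,456), the recess centre. Handing in.

```bash
python3 -c "
from rig import r
print(r.sign_off())"
```

```text
the job is handed in; nothing more can be done
None
```

The plane, cork block, tin and clamping block are each set down and released in their own blue-floored recess. The robot never went near the glue bottle or the amber jar. The job was handed in at about 26 s, and the hand-in returned no verdict.

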